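Shut the reagent cabinet on its roller catch

TASK

Two small clear-sided reagent cabinets stand on the trolley with their doors open. Push shut the door of the cabinet that has the brown dropper bottles in it, until it is fully home on its catch and stays shut. Leave the door of the empty cabinet as it stands.

Things in the scene. Friction and masses are not known exactly. Their poses are not given: they have to be found in the camera images.
- bottle_cab_door (a joint): Door of the cabinet with two brown dropper bottles in it (91, 103 mm high), in rad: 0 = shut, grows as it opens towards the robot. Hinge upright, on the left as the robot sees it. Stays where it is left, but from 0.09 rad a sprung roller catch pushes back with about 3 N at the push spot; at 0.04 it snaps over and holds the door at 0. Let go between these it springs back ajar.
- bottle_cab_door_push (a point): Push spot on that door's outer face, 30 mm in from the free edge, 20 mm below the top edge, 167 mm above the trolley top. The door is a grey frame with a clear window, 166 wide, 174 high, 12 mm thick; the frame is solid 42 mm down from the top and 34 mm in from the free edge. Moves with the door; door axes: -x out of the outer face, +y towards the hinge, z up.
- bottle_cab_door_hinge (a point): Point on that door's hinge axis, in the plane of its outer face, level with the push spot and 136 mm from it; same axes. Cabinet: white frame, clear sides and roof, fixed, 170 wide, 110 deep, 190 mm high. A black pull on the outer face near the free edge, 66 to 111 mm above the trolley top, stands out 13 mm.
- empty_cab_door_push (a point): The same spot on the door of the other cabinet, alike but empty, whose door is to stay as it is. Either cabinet may stand on the left, 0.3 to 0.41 m from the other.

How it is judged:
By the outcome, as a careful person would: the job done as asked, in the order asked, and still so for the second after the job is handed in, with the robot touching nothing.
It also fails if it takes over 35 s, if anything falls off the work surface, if the arm or the gripper's body presses on something with over 40 N, if the wrist force passes 120 N, or if a joint passes its speed limit or range.

ROBOT

A 6-joint arm with a two-finger parallel gripper is mounted at the origin on a cart in front of the work surface, level with it; the furniture and walls round the work are solid. World frame = base frame: x ahead of the robot, y to its left, z up, the work surface at z = 0. Lengths are in m, angles in rad, forces in N, time in s.
With the tool pointing down it reaches from about 0.3 to 0.95 m from the base axis. Payload 3.1 kg.
Tool frame: the origin (TCP) lies between the finger pads; the fingertips stand 11 mm ahead of it and the grasp point (between the pads) lies 8 mm behind it (arm.finger_overhang is the z of the fingertips in the tool frame, in m); z points along the fingers, y is the direction in which the jaws open and shut (so a half turn about z gives the same grasp; the last joint's range is limited). The gripper opens to 85 mm and grips with 20 to 120 N. Pads are 22 mm wide; open, the fingers measure 114 mm over their backs; the gripper's body (76 mm by 85 mm) begins 54 mm behind the grasp point. The pads swing forward as they close: fully open they stand 13 mm farther back than shut.
Start: joints at [-1.222, 0.308, 1.634, -0, 1.2, -0.07], TCP at [0.254, -0.571, 0.204] pointing down, gripper open.
Joint ranges: [-3.06, 3.06], [-0.79, 1.96], [0.05, 2.63], [-1.19, 4.34], [0.05, 2.64], [-2.94, 2.94]. Speed limits (rad/s): [2.79, 2.79, 3.14, 3.14, 3.14, 3.14].

INTERFACE

Orientations are given as a 3x3 rotation matrix whose columns are the frame's x, y, z axes.
In Python, from cell import arm gives the robot as it stands. Calls block until the motion is done:
- arm.move_pose(position, orientation): joint-space move of the TCP to a pose.
- arm.servo_line(position, vel=0.15, orientation=None): straight line of the TCP; orientation=None keeps the orientation; vel is the mean speed in m/s.
- arm.move_joints(angles): joint-space move.
- arm.set_gripper(opening): finger opening in m; the grip force is fixed at half the most; returns when the fingers have stopped.
- arm.pause(seconds).
- arm.solve_ik(position, orientation): joint angles nearest the present ones, or None.
- arm.camera(name): name is "side" or "top"; returns a dict with "frame" (480x640x3 uint8, blue, green, red), "z_map" (480x640 float32, m along the optical axis (not along the pixel's ray), 0 where there is no reading), "intrinsics" (3x3 intrinsics, pixels), "dist" ([k1, k2, p1, p2, k3] as OpenCV has them; the pictures are not rectified), "eye" and "rotation" of the camera in the world. Camera axes: x right, y up, looking along -z (the intrinsics and any distortion apply to the point x, -y, -z); pixel columns grow to the right and rows downward; lengths in m; the calibration is good to about 2 mm. A picture is of the moment at which its call begins.
A pose or a line that the arm cannot do raises arm.PlanningError and nothing moves.
- arm.close_job(): hands the job in, once; it reports no verdict.
Readings, each from a call of its own:
- arm.current_time_s(): time.
- arm.current_joints(): joint angles.
- arm.current_dq(): joint speeds.
- arm.current_tau(): joint torques, N m.
- arm.current_position(): TCP position.
- arm.current_orientation(): TCP orientation.
- arm.current_wrist_force(): force on the tool from outside, world axes, zero at the start.
- arm.current_moment(): the same for the moment, N m.
- arm.current_finger_gap(): finger opening in m.
Only numpy, scipy, OpenCV 4.12 (cv2) and the standard library are available. Lean on these libraries where they do the work, as an engineer would, in place of code of your own. Each camera call takes 0.05 s, during which the arm holds its last target. There are 200 camera calls.

## Working session

There is one attempt and no reset: what is moved stays moved. The work goes in short steps, each a Python script; the robot and the scene stay as the last script left them, time stands still between calls to the robot, and variables do not carry over. Pictures are saved under pics/ and viewed, about 8 in all and at most 12, crops included, and the job is handed in when it is done.

```bash
mkdir -p pics; ls; cat > h.py <<'E'
import numpy as np, cv2
from cell import arm
def pts(c, uv, z=None):
    """pixels (N,2) -> world points using z_map (or plane height z)"""
    uv=np.atleast_2d(uv).astype(float)
    n=cv2.undistortPoints(uv.reshape(-1,1,2),np.array(c["intrinsics"]),np.array(c["dist"],float)).reshape(-1,2)
    d=np.c_[n[:,0],-n[:,1],-np.ones(len(n))]
    R=np.array(c["rotation"]);e=np.array(c["eye"])
    w=d@R.T
    if z is None: s=c["z_map"][uv[:,1].astype(int),uv[:,0].astype(int)]
    else: s=(z-e[2])/w[:,2]
    return e+w*np.asarray(s)[:,None]
E
python3 - <<'E'
from h import *
import pickle
for n in("side","top"):
    c=arm.camera(n); cv2.imwrite(f"pics/{n}0.png",c["frame"]); pickle.dump(c,open(n+"0.pkl","wb"))
    print(n,c["eye"],c["rotation"],c["intrinsics"],c["dist"],(c["z_map"]>0).mean())
print(arm.current_time_s())
E
```

```text
pics
side [0.48260543 0.69981492 0.74845464] [[-0.99387599  0.07947329 -0.07677569]
 [-0.11003168 -0.64778595  0.75383446]
 [ 0.01017549  0.75766573  0.65256349]] [[529.70928166   0.         315.4979319 ]
 [  0.         529.70928166 240.30949479]
 [  0.           0.           1.        ]] [-0.13388386  0.          0.          0.          0.        ] 0.99599609375
top [ 0.46605548 -0.01834993  0.97688204] [[-4.66126692e-03  9.97105047e-01 -7.58933308e-02]
 [-9.99989107e-01 -4.66619341e-03  1.12409689e-04]
 [-2.42048692e-04  7.58930280e-02  9.97115936e-01]] [[433.81487028   0.         311.81903963]
 [  0.         433.81487028 235.20426126]
 [  0.           0.           1.        ]] [-0.07901828  0.          0.          0.          0.        ] 0.9959765625
0.1
```

View pics/side0.png

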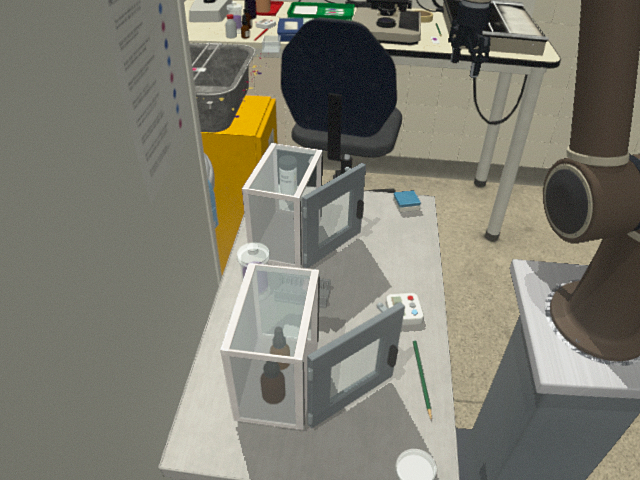

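View pics/top0.png

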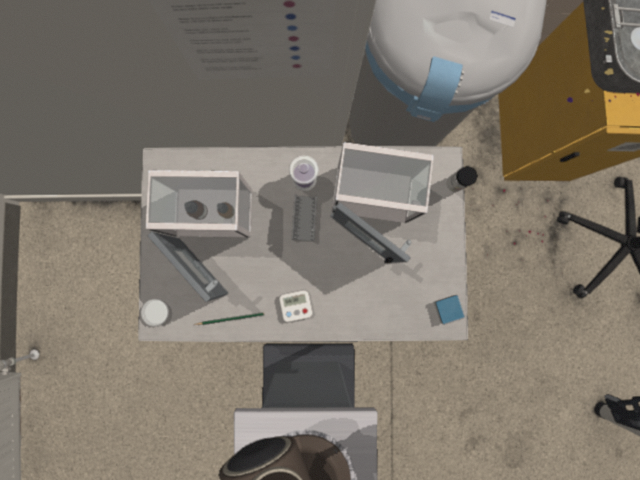

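The bottles are in the left (+y) cabinet: side view around (272,370), top view (195,210) and (227,210). Its door runs in the top view from about (152,235) at the hinge to (220,295) at the free edge. Next I'll measure the door's top edge.

```bash
cat >> h.py <<'E'
def cloud(c):
    v,u=np.mgrid[0:480,0:640]; uv=np.c_[u.ravel(),v.ravel()]
    return uv,pts(c,uv)
def door(c,box):
    """top edge of a door: returns the rotated rect (centre, long axis ends) in world xy"""
    uv,P=cloud(c); x0,x1,y0,y1=box
    m=(abs(P[:,2]-.187)<.012)&(P[:,0]>x0)&(P[:,0]<x1)&(P[:,1]>y0)&(P[:,1]<y1)
    return uv[m],P[m]
E
python3 - <<'E'
from h import *
import pickle
for n in("top","side"):
    c=pickle.load(open(n+"0.pkl","rb"))
    for box in((.2,.8,.1,.5),(.2,.8,-.35,.1)):
        uv,P=door(c,box)
        M=np.zeros((480,640),np.uint8); M[uv[:,1],uv[:,0]]=255
        k,L,st,ce=cv2.connectedComponentsWithStats(M,connectivity=8)
        for i in range(1,k):
            if st[i,4]<25: continue
            s=L[uv[:,1],uv[:,0]]==i
            Q=P[s]; r=cv2.minAreaRect(Q[:,:2].astype(np.float32))
            print(n,st[i],"z",Q[:,2].mean().round(4),np.round(cv2.boxPoints(r),3).tolist())
E
```

```text
top [ 42 104 208  10 945] z 0.1873 [[0.7689999938011169, 0.10000000149011612], [0.7730000019073486, 0.10000000149011612], [0.7730000019073486, 0.5], [0.7689999938011169, 0.5]]
top [ 145  170   96   62 5491] z 0.1895 [[0.5350000262260437, 0.11800000071525574], [0.6470000147819519, 0.11500000208616257], [0.6499999761581421, 0.2879999876022339], [0.5379999876022339, 0.28999999165534973]]
top [148 232  63  70 687] z 0.1865 [[0.4050000011920929, 0.17599999904632568], [0.414000004529953, 0.16599999368190765], [0.5360000133514404, 0.2770000100135803], [0.5270000100135803, 0.28700000047683716]]
top [248 103 104   8 486] z 0.187 [[0.7649999856948853, -0.09200000017881393], [0.7710000276565552, -0.09200000017881393], [0.7760000228881836, 0.0989999994635582], [0.7699999809265137, 0.0989999994635582]]
top [ 335  142   98  121 6109] z 0.1892 [[0.4729999899864197, -0.21699999272823334], [0.6759999990463257, -0.2460000067949295], [0.7009999752044678, -0.07699999958276749], [0.4970000088214874, -0.04699999839067459]]
side [  67  244  109  236 2134] z 0.1873 [[0.7680000066757202, 0.10000000149011612]
[... 495 characters left out ...]
800000011920929], [0.5270000100135803, 0.28999999165534973]]
side [ 242  143   81   61 3159] z 0.1874 [[0.5640000104904175, -0.23000000417232513], [0.6759999990463257, -0.2460000067949295], [0.7009999752044678, -0.07199999690055847], [0.5899999737739563, -0.054999999701976776]]
side [302 163  64  41 589] z 0.1832 [[0.4729999899864197, -0.1889999955892563], [0.48500001430511475, -0.19900000095367432], [0.5899999737739563, -0.06700000166893005], [0.578000009059906, -0.05700000002980232]]
side [173 177  36  76 507] z 0.187 [[0.7649999856948853, -0.09099999815225601], [0.7710000276565552, -0.09099999815225601], [0.7760000228881836, 0.10000000149011612], [0.7699999809265137, 0.10000000149011612]]
```

```bash
python3 - <<'E'
import cv2
a=cv2.imread("pics/top0.png")[150:320,130:300]; b=cv2.imread("pics/side0.png")[255:435,215:425]
a=cv2.resize(a,(400,400),interpolation=2); b=cv2.resize(b,(400,400),interpolation=2)
cv2.imwrite("pics/crop0.png",cv2.hconcat([a,b]))
E
```

```text
(no output)
```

View pics/crop0.png

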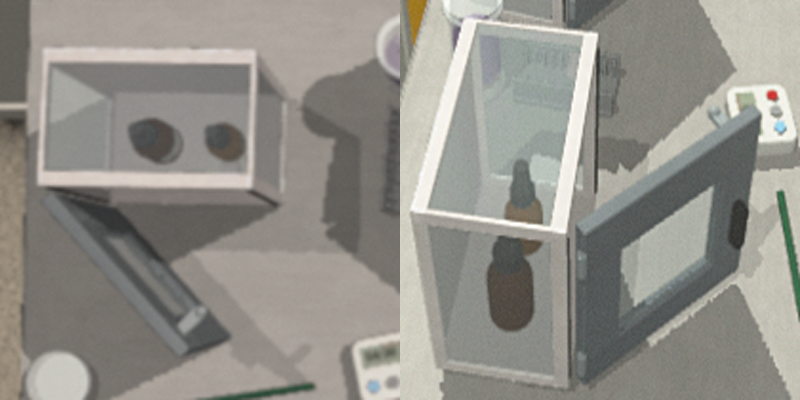

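The door's outer face runs from the hinge at (0.527, 0.2885) to the free edge at (0.4045, 0.177), about 48° open. From two views its length is 166 mm, which matches. I'll push with the shut fingers pointing down, following the door's arc.

```bash
cat >> h.py <<'E'
H=np.array([.527,.2885]); TH0=np.arctan2(.1225,.1115)-.02   # hinge, open angle
def pose(th,gap=0.,z=.160):
    a=th+.02
    d=np.array([-np.sin(a),-np.cos(a)]); n=np.array([np.cos(a),-np.sin(a)])  # along door, into door
    p=H+.136*d-(.011+gap)*n
    x=np.r_[n,0]; zz=np.array([0,0,-1.]); 
    return np.r_[p,z],np.c_[x,np.cross(zz,x),zz]
E
python3 - <<'E'
from h import *
arm.set_gripper(0)
p=arm.current_position(); arm.servo_line([p[0],p[1],.32],vel=.2)
P,R=pose(TH0,.06,.32)
for s in(1,-1):
    R2=R@np.diag([s,s,1]); q=arm.solve_ik(P,R2); print(s,q)
q0=arm.current_joints()
c=[(s,arm.solve_ik(P,R@np.diag([s,s,1]))) for s in(1,-1)]
c=[k for k in c if k[1] is not None]; s=min(c,key=lambda k:abs(k[1][5]))[0]
S=np.diag([s,s,1]); print("use",s)
arm.move_pose(P,R@S)
P,_=pose(TH0,.06); arm.servo_line(P,vel=.15)
im=arm.camera("side")
cv2.imwrite("pics/side1.png",im["frame"])
print(arm.current_time_s(),arm.current_position(),P,arm.current_wrist_force(),arm.current_finger_gap())
E
```

```text
1 [ 4.86487245e-01 -1.26246941e-01  1.87273977e+00 -4.44089210e-16
  1.39509983e+00  2.88965570e+00]
-1 [ 4.86487245e-01 -1.26246941e-01  1.87273977e+00 -4.44089210e-16
  1.39509983e+00 -2.51936952e-01]
use -1
5.775 [0.37956656 0.24991205 0.16109363] [0.37863213 0.24946186 0.16      ] [0.50400078 0.22626802 0.58322448] 6.17070613663379e-05
```

View pics/side1.png

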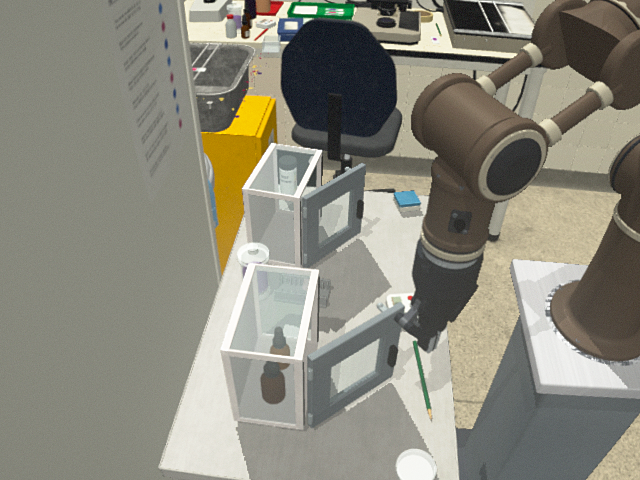

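The closed gripper is at about (430,340), on the outer side of the still-unmoved door and clear of the cabinet. Now the push, with the force monitored.

```bash
python3 - <<'E'
from h import *
S=np.diag([-1,-1,1]); lim=15
P,R=pose(TH0,.006); arm.servo_line(P,vel=.08,orientation=R@S)
ths=list(np.arange(TH0,.14,-.1))+[.12,.1,.08,.065,.05,.035,.02,.01,0,-.01,-.02]
for th in ths:
    P,R=pose(th); arm.servo_line(P,vel=.06 if th>.12 else .03,orientation=R@S)
    n=R[:2,0]; F=arm.current_wrist_force(); f=-F[:2]@n
    print(round(th,3),"push %.1f"%f,F.round(1),round(arm.current_time_s(),2))
    if np.linalg.norm(F)>lim: print("stop"); break
c=arm.camera("top"); cv2.imwrite("pics/top2.png",c["frame"]); print(arm.current_position(),P)
E
```

```text
0.812 push -0.5 [ 0.7 -0.1  0.7] 6.85
0.712 push 0.2 [-0.5 -0.4  1.2] 7.22
0.612 push 0.2 [-0.3 -0.   0.2] 7.6
0.512 push 0.4 [-0.5 -0.1  1.2] 7.97
0.412 push 0.3 [-0.2  0.2 -1. ] 8.35
0.312 push -0.8 [ 0.3 -1.6  1. ] 8.72
0.212 push -1.4 [1.5 0.2 0.6] 9.1
0.12 push -0.5 [ 0.3 -1.3  1.6] 9.67
0.1 push 0.2 [-0.3 -0.2  0.7] 9.92
0.08 push -0.1 [ 0.  -1.1  0.6] 10.17
0.065 push 0.4 [-0.3  0.8  1. ] 10.42
0.05 push 0.5 [-0.4  0.2  0.7] 10.67
0.035 push -0.5 [0.5 0.7 1.1] 10.92
0.02 push -0.3 [ 0.2 -0.9 -0.4] 11.17
0.01 push -0.4 [0.5 1.2 0.7] 11.42
0 push -0.0 [0. 0. 0.] 11.67
-0.01 push -0.3 [0.3 0.3 0.8] 11.92
-0.02 push -0.1 [0.1 0.3 1. ] 12.17
[0.51608116 0.15249012 0.15997064] [0.516  0.1525 0.16  ]
```

View pics/top2.png

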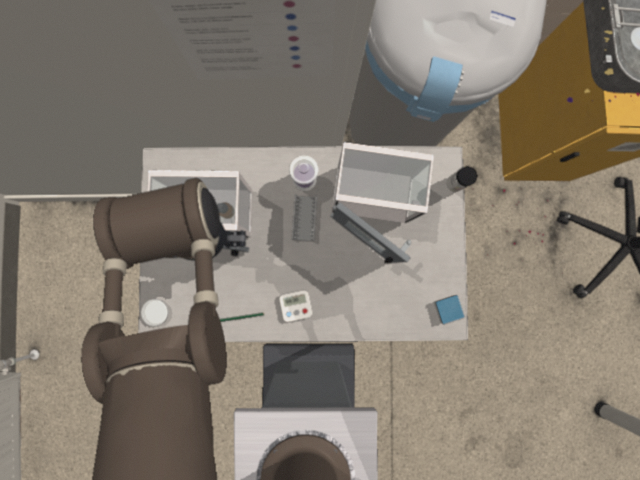

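The door has swung out of the open position in the top view, but the arm hides it and no catch force was felt. I'll measure it from the side camera.

```bash
cat >> h.py <<'E'
def gapcheck(c):
    """side view: door top points, fit line, angle"""
    uv,P=door(c,(.38,.5335,.11,.30))
    if len(P)<20: return None
    r=cv2.minAreaRect(P[:,:2].astype(np.float32)); return len(P),np.round(cv2.boxPoints(r),3).tolist()
E
python3 - <<'E'
from h import *
c=arm.camera("side"); print(gapcheck(c),arm.current_time_s())
cv2.imwrite("pics/side3.png",cv2.resize(c["frame"][220:450,200:500],(780,598),interpolation=2))
E
```

```text
(784, [[0.49900001287460327, 0.12999999523162842], [0.5199999809265137, 0.12600000202655792], [0.5490000247955322, 0.28700000047683716], [0.527999997138977, 0.29100000858306885]]) 12.2667
```

View pics/side3.png

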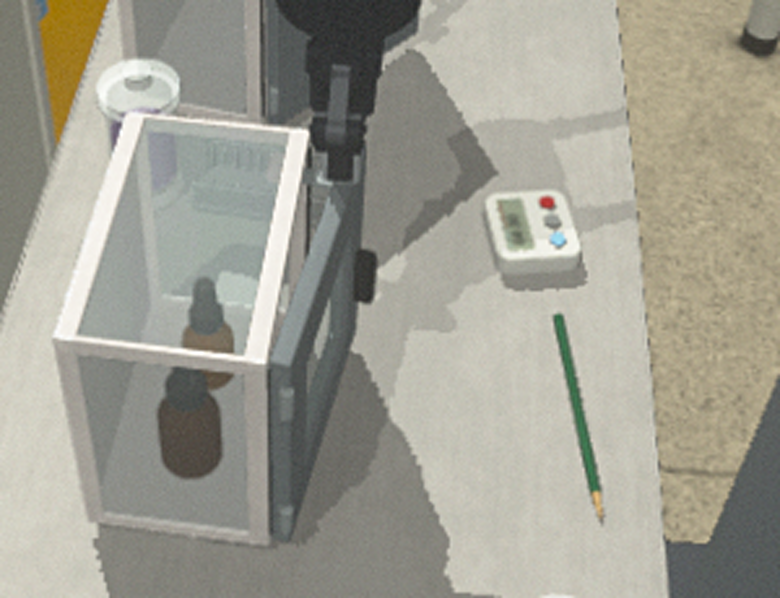

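```bash
python3 - <<'E'
from h import *
for n in("side","top"):
    c=arm.camera(n); R=np.array(c["rotation"]);e=np.array(c["eye"])
    def proj(p):
        q=(np.atleast_2d(p)-e)@R; q=q*[1,-1,-1]
        return cv2.projectPoints(q,np.zeros(3),np.zeros(3),c["intrinsics"],np.array(c["dist"],float))[0].reshape(-1,2).round(1)
    p=arm.current_position(); print(n,proj([p+[0,0,-.011],p,p+[0,0,.05]]).tolist())
    if n=="side":
        uv,P=cloud(c)
        # door top edge at slices of y ; and everything near the fingers by z slice
        for y in np.arange(.12,.291,.015):
            m=(abs(P[:,1]-y)<.006)&(P[:,0]>.4)&(P[:,0]<.56)&(P[:,2]>.03)&(P[:,2]<.26)
            print("y%.3f"%y,[(round(z,3),P[m&(abs(P[:,2]-z)<.008),0].min().round(3),P[m&(abs(P[:,2]-z)<.008),0].max().round(3)) for z in(.06,.12,.15,.167,.183,.2,.22) if (m&(abs(P[:,2]-z)<.008)).any()])
E
```

```text
side [[329.2, 303.9], [329.4, 299.0], [330.3, 275.4]]
y0.120 [(0.06, np.float64(0.54), np.float64(0.55)), (0.12, np.float64(0.536), np.float64(0.544)), (0.15, np.float64(0.535), np.float64(0.539)), (0.167, np.float64(0.502), np.float64(0.538)), (0.183, np.float64(0.535), np.float64(0.56))]
y0.135 [(0.06, np.float64(0.503), np.float64(0.503)), (0.12, np.float64(0.502), np.float64(0.504)), (0.15, np.float64(0.502), np.float64(0.504)), (0.167, np.float64(0.502), np.float64(0.537)), (0.183, np.float64(0.502), np.float64(0.56))]
y0.150 [(0.06, np.float64(0.495), np.float64(0.507)), (0.12, np.float64(0.497), np.float64(0.506)), (0.15, np.float64(0.505), np.float64(0.507)), (0.167, np.float64(0.505), np.float64(0.531)), (0.183, np.float64(0.505), np.float64(0.56))]
y0.165 [(0.06, np.float64(0.51), np.float64(0.513)), (0.12, np.float64(0.509), np.float64(0.512)), (0.15, np.float64(0.507), np.float64(0.509)), (0.167, np.float64(0.507), np.float64(0.508)), (0.183, np.float64(0.505), np.float64(0.56)), (0.2, np.float64(0.504), np.float64(0.526)), (0.22, np.float64(0.508), np.float64(0.521))]
y0
[... 1300 characters left out ...]
oat64(0.523), np.float64(0.523)), (0.15, np.float64(0.521), np.float64(0.523)), (0.167, np.float64(0.521), np.float64(0.523)), (0.183, np.float64(0.522), np.float64(0.56))]
y0.270 [(0.06, np.float64(0.524), np.float64(0.525)), (0.12, np.float64(0.524), np.float64(0.525)), (0.15, np.float64(0.524), np.float64(0.526)), (0.167, np.float64(0.524), np.float64(0.526)), (0.183, np.float64(0.524), np.float64(0.56))]
y0.285 [(0.06, np.float64(0.526), np.float64(0.56)), (0.12, np.float64(0.526), np.float64(0.56)), (0.15, np.float64(0.526), np.float64(0.559)), (0.167, np.float64(0.526), np.float64(0.56)), (0.183, np.float64(0.526), np.float64(0.56))]
top [[222.7, 242.4], [221.6, 242.1], [215.7, 240.4]]
```

```bash
python3 - <<'E'
from h import *
c=arm.camera("side"); a=c["frame"][235:335,285:385]; b=cv2.imread("pics/side1.png")[270:370,370:470]
cv2.imwrite("pics/z4.png",cv2.hconcat([cv2.resize(i,(400,400),interpolation=2) for i in(a,b)]))
print(arm.current_orientation().round(3).tolist(),arm.current_position(),arm.finger_overhang,arm.current_finger_gap(),arm.current_wrist_force(),arm.current_moment())
R=np.array(c["rotation"]);e=np.array(c["eye"])
q=((np.array([[.3796,.2499,.161-.011],[.3796,.2499,.161],[.3796,.2499,.211]])-e)@R)*[1,-1,-1]
print(cv2.projectPoints(q,np.zeros(3),np.zeros(3),c["intrinsics"],np.array(c["dist"],float))[0].reshape(-1,2))
print(c["z_map"][280:312:2,329].round(3), [pts(c,[[u,v]])[0].round(3).tolist() for v in (270,280,286,290,294,300) for u in (325,333)])
E
```

```text
[[-1.0, 0.0, 0.0], [0.0, 1.0, 0.0], [-0.0, 0.0, -1.0]] [0.51602292 0.15249326 0.15998652] 0.011 -0.00011385442644653985 [ 0.16870454 -0.48806603  0.34584905] [-0.05835134 -0.00087785  0.0669121 ]
[[421.11113384 363.58133263]
 [422.30327125 358.7761405 ]
 [428.01433529 335.56381531]]
[0.754 0.756 0.758 0.764 0.764 0.778 0.774 0.773 0.769 0.765 0.762 0.759
 0.754 0.755 0.752 0.749] [[0.519, 0.213, 0.278], [0.509, 0.212, 0.279], [0.523, 0.161, 0.208], [0.511, 0.166, 0.215], [0.523, 0.161, 0.196], [0.511, 0.167, 0.204], [0.524, 0.142, 0.168], [0.511, 0.161, 0.189], [0.534, 0.0, 0.009], [0.51, 0.167, 0.187], [0.521, 0.178, 0.185], [0.509, 0.173, 0.181]]
```

View pics/z4.png

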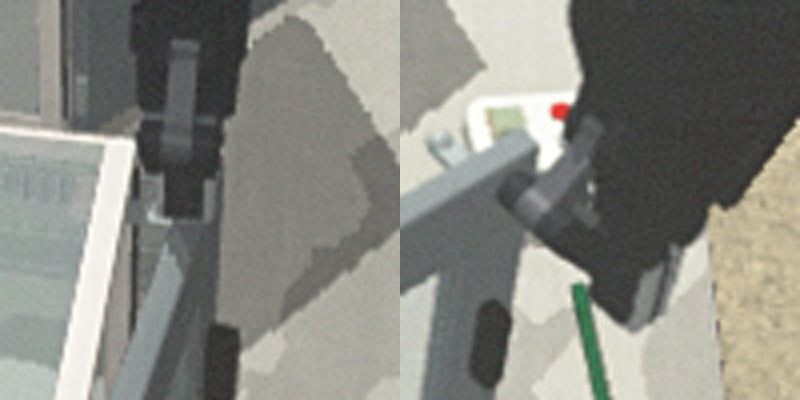

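The door is ajar by about 0.14 rad and the fingertips sit at its top edge, around z 0.185. They are higher than the stated overhang suggests, so they slid over the door. I'll lift, back off and measure where the tips really are.

```bash
python3 - <<'E'
from h import *
p=arm.current_position()
arm.servo_line(p+[0,0,.04],vel=.15); arm.servo_line(p+[-.09,0,.04],vel=.2); arm.servo_line(p+[-.09,0,0],vel=.15)
p=arm.current_position(); print(p,arm.current_joints().round(3),arm.current_time_s())
c=arm.camera("side"); uv,P=cloud(c)
d=P-p
m=(abs(d[:,0])<.04)&(abs(d[:,1])<.06)&(d[:,2]>-.1)&(d[:,2]<.12)
for z in np.arange(-.05,.1,.01):
    k=m&(abs(d[:,2]-z)<.005); print("dz%.2f"%z,k.sum(), d[k].min(0).round(3) if k.any() else "",d[k].max(0).round(3) if k.any() else "")
print(gapcheck(c))
cv2.imwrite("pics/z5.png",cv2.resize(c["frame"][230:400,270:470],(800,680))[:600])
E
```

```text
[0.4265263  0.15237423 0.15959376] [ 0.247  0.024  2.064 -0.     1.055 -1.323] 13.85
dz-0.05 0  
dz-0.04 0  
dz-0.03 0  
dz-0.02 0  
dz-0.01 0  
dz0.00 0  
dz0.01 0  
dz0.02 0  
dz0.03 29 [-0.012  0.005  0.025] [0.009 0.012 0.035]
dz0.04 74 [-0.013 -0.005  0.035] [0.01  0.016 0.045]
dz0.05 69 [-0.012  0.005  0.045] [0.009 0.016 0.055]
dz0.06 4 [-0.005  0.014  0.056] [0.005 0.015 0.058]
dz0.07 14 [-0.009 -0.006  0.066] [0.011 0.032 0.075]
dz0.08 39 [-0.013  0.012  0.075] [0.012 0.04  0.085]
dz0.09 72 [-0.018  0.014  0.085] [0.015 0.048 0.095]
dz0.10 88 [-0.018  0.006  0.095] [0.015 0.056 0.105]
(911, [[0.41100001335144043, 0.14000000059604645], [0.5130000114440918, 0.12300000339746475], [0.5400000214576721, 0.2879999876022339], [0.43700000643730164, 0.30399999022483826]])
```

View pics/z5.png

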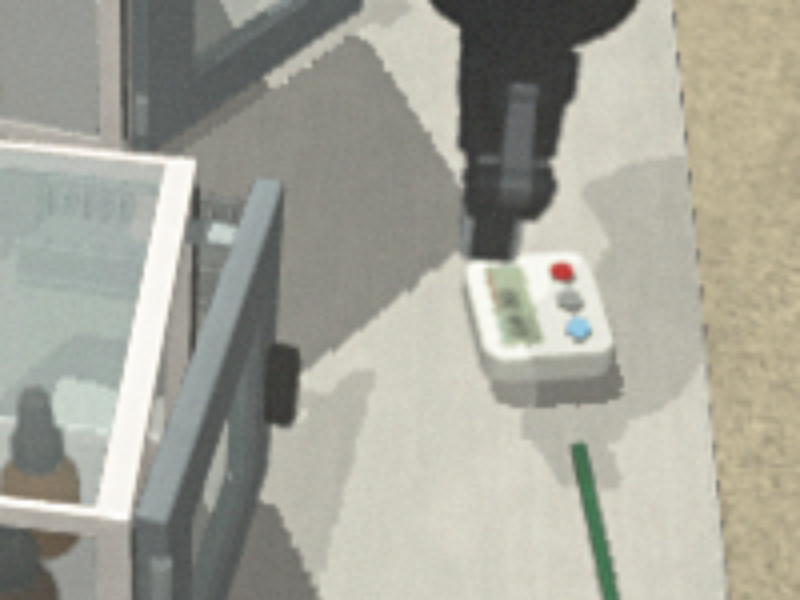

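With the arm reporting z = 0.160, the fingertips are really at about 0.185: 36 mm higher than the stated overhang, while x and y agree. I'll redo the push with z = 0.128, which puts the tips at about 0.153, and watch the force.

```bash
python3 - <<'E'
from h import *
S=np.diag([-1,-1,1]); Z=.128
P,R=pose(.2,.05,.16); arm.servo_line(P,vel=.15,orientation=R@S)
P,R=pose(.2,.05,Z); arm.servo_line(P,vel=.1)
for th in [.25,.2,.16,.13,.1,.085,.07,.055,.04,.03,.02,.01,0,-.01,-.02,-.03]:
    P,R=pose(th,z=Z); arm.servo_line(P,vel=.06 if th>.12 else .03,orientation=R@S)
    F=arm.current_wrist_force(); f=-F[:2]@np.array([np.cos(th),-np.sin(th)])
    print(round(th,3),"push %.1f"%f,F.round(1),round(arm.current_time_s(),2))
    if np.linalg.norm(F)>10: print("stop"); break
c=arm.camera("side"); print(gapcheck(c))
cv2.imwrite("pics/z6.png",cv2.resize(c["frame"][230:400,270:470],(800,680))[:600])
E
```

```text
0.25 push -0.4 [ 0.3 -0.4 -0.2] 15.6
0.2 push -0.1 [0.3 0.8 0.5] 15.87
0.16 push 0.7 [-0.6  0.8 -0.2] 16.12
0.13 push 0.6 [-0.7 -0.7 -0.7] 16.37
0.1 push -0.6 [0.6 0.4 0.2] 16.65
0.085 push -1.0 [ 1.  -0.1 -1. ] 16.9
0.07 push 2.7 [-2.6  0.6  1.3] 17.15
0.055 push 4.6 [-4.6 -0.4  2.3] 17.4
0.04 push 1.3 [-1.3 -1.  -0.4] 17.65
0.03 push 1.3 [-1.3  0.2 -1. ] 17.9
0.02 push 1.2 [-1.2  0.2 -0.4] 18.15
0.01 push 0.3 [-0.3 -0.9 -1.3] 18.4
0 push 0.4 [-0.4  0.2 -0.4] 18.65
-0.01 push 0.8 [-0.7 -1.1  0.3] 18.9
-0.02 push 6.4 [-6.4 -0.4  4. ] 19.15
-0.03 push 8.6 [-8.6 -0.1  7. ] 19.4
stop
(505, [[0.5009999871253967, 0.13699999451637268], [0.5329999923706055, 0.13699999451637268], [0.5339999794960022, 0.28999999165534973], [0.5009999871253967, 0.28999999165534973]])
```

View pics/z6.png

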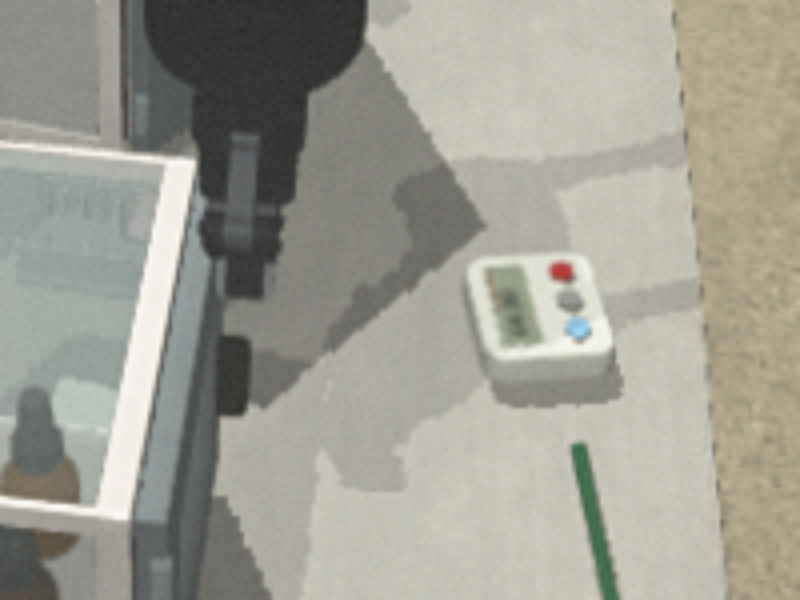

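The catch force rose to 4.6 N and then dropped as it snapped over. A firm stop followed at 8.6 N, and the door looks flush with the cabinet in the picture. Now I'll retreat and check that it stays shut.

```bash
python3 - <<'E'
from h import *
p=arm.current_position()
arm.servo_line(p+[-.06,0,0],vel=.1); arm.servo_line(p+[-.06,0,.16],vel=.2)
q=arm.current_joints(); arm.move_joints([-1.0,*q[1:]]) ; arm.pause(.5)
s=arm.camera("side"); t=arm.camera("top"); print(arm.current_time_s(),arm.current_wrist_force().round(1))
for c in(s,t):
    uv,P=cloud(c)
    for y in np.arange(.13,.29,.03):
        m=(abs(P[:,1]-y)<.01)&(P[:,0]>.4)&(P[:,0]<.56)&(abs(P[:,2]-.180)<.012); print(round(y,2),P[m,0].min().round(4) if m.any() else None,end="; ")
    print()
uv,P=door(s,(.2,.8,-.35,.05)); m=P[:,0]<.56
print(np.round(cv2.boxPoints(cv2.minAreaRect(P[m,:2].astype(np.float32))),3).tolist())
cv2.imwrite("pics/f7.png",cv2.hconcat([cv2.resize(i,(400,300)) for i in(s["frame"],t["frame"])]))
E
```

```text
23.7667 [-0.2  0.2  0. ]
0.13 0.5238; 0.16 0.5244; 0.19 0.5252; 0.22 0.5256; 0.25 0.5264; 0.28 0.5271; 
0.13 0.5237; 0.16 0.5244; 0.19 0.5249; 0.22 0.5258; 0.25 0.5263; 0.28 0.5254; 
[[0.4729999899864197, -0.18799999356269836], [0.48399999737739563, -0.19699999690055847], [0.5699999928474426, -0.09099999815225601], [0.5580000281333923, -0.0820000022649765]]
```

View pics/f7.png

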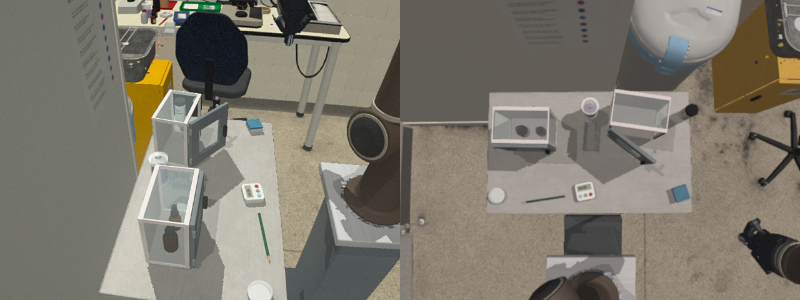

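The door is flush with the bottle cabinet in both views, parallel to its front within about 0.003 rad. The empty cabinet's door edge is still at (0.473, -0.188), and the arm is clear.

```bash
python3 -c "
from cell import arm
arm.close_job(); print(arm.current_time_s())"
```

```text
the job is handed in; nothing more can be done
the job is handed in; nothing more can be done
```

I pushed the door of the bottle cabinet (the left one) shut onto its catch and handed the job in at about 24 s. The empty cabinet's door was left alone.

- **First push failed:** it left the door about 0.14 rad ajar. The camera showed the fingertips about 36 mm higher than the stated 11 mm overhang implies, so they slid over the door's top edge.
- **Second push worked:** I went in 32 mm lower. The push force rose to 4.6 N at the catch, dropped as it snapped over, then met a firm stop. The wrist force was about 11 N when I stopped.
- **Last checks, with the arm clear of everything:** both cameras showed the door parallel to the cabinet front within about 0.003 rad, about 4 s after I let go. The empty cabinet's door edge had not moved (0.473, -0.188, against 0.473, -0.189 at the start). The wrist force was about 0. Nothing had fallen in the final pictures.

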